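# Nip down the sole press with the screw that threads true

## Robot

A 7-joint arm with a two-finger parallel gripper is mounted at the origin on the work surface. World frame = base frame: x ahead of the robot, y to its left, z up, the work surface at z = 0. Lengths are in m, angles in rad, forces in N, time in s.
With the tool pointing down it reaches from about 0.4 to 0.875 m from the base axis. Payload 19.3 kg.
Tool frame: the origin (TCP) lies on the centre line of the jaws, within the pads' length; the fingertips stand 25 mm ahead of it and the grasp point (between the pads) lies 6 mm ahead of it (tips_ahead is the distance from the TCP to the fingertips, in m); z points along the fingers, y is the direction in which the jaws open and shut (so a half turn about z gives the same grasp; the last joint's range is limited). The gripper opens to 85 mm and grips with 20 to 120 N. Pads are 22 mm wide; open, the fingers measure 114 mm over their backs; the gripper's body (76 mm by 85 mm) begins 54 mm behind the grasp point. The pads swing forward as they close: fully open they stand 13 mm farther back than shut.
Start: joints at [1.151, 0.521, -0.036, 1.599, 0.021, 1.021, -0.113], TCP at [0.214, -0.587, 0.256] pointing down, gripper open.
Joint ranges: [-2.91, 2.91], [-0.3, 2.13], [-1.5, 1.42], [0.17, 2.43], [-1.26, 4.41], [0.16, 1.93], [-2.52, 2.52]. Speed limits (rad/s): [1.89, 1.89, 2.39, 2.39, 3.01, 3.01, 3.01].

## Interface

Orientations are given as [roll, pitch, yaw] about the fixed x, y, z axes, in that order (R = Rz(yaw) Ry(pitch) Rx(roll)).
In Python, from workcell import observe, grab_frame, job_done, outline_of, tips_ahead gives the robot as it stands. The module is installed in compiled form; this text tells all that it offers.
- The arm moves only by the tool move_arm, never from a script. Its argument "motion" is a list of rows, each a list of 2 entries, a list of its own where there are three numbers: the shift along the world's x, y, z in mm, then the turn, a rotation vector about the world's x, y, z in rad. A call has 1 to 12 rows; each row is the pose to reach, as a shift and turn from the pose commanded when the call began; what a row does not reach only later rows make up. A row lasts 1/8 s, in which the tool goes at most 62.5 mm and 10.7 degrees, less where a joint would pass 70% of its speed; a pose out of reach is approached as far as the arm can. A call with a gripper value outside its range is refused whole. "jaw" is the finger opening in mm, from 0 to 85.4, set as the call begins (left out, the last holds). The fingers move at their own pace and stop on an object; "grip_force" is the grip in N (left out, the last holds). Time passes only in rows, so rows that repeat a pose let the fingers close. It gives the time, the measured TCP pose, the force and the opening at its end, in the units of the state.
- observe(): the state, without advancing time (a new reading comes with each control period).
- grab_frame(name): name is "scene" or "top" or "wrist"; returns a dict with "frame" (384x512x3 uint8, red, green, blue), "fx", "fy", "cx", "cy" (pixels), "T" (4x4, takes a point from camera to world coordinates); the wrist camera has in their place "mount" (4x4, takes a point from camera to tool coordinates, whose origin is the TCP and whose axes are the flange's). Camera axes: x right, y down, z forward; pixel columns grow to the right and rows downward; lengths in m; the calibration is good to about 2 mm. The wrist camera is an equidistant fisheye: a pixel r from the principal point sees the ray r / f radians off the axis. A picture is of the moment at which its call begins: read the wrist's pose just before it. There is no depth.
- job_done(): hands the job in, once; it reports no verdict.
Trained networks look in the newest picture that a camera, given by its name, has taken for a name from the list of things; names that differ only in an ending like _2 or _b are one class to them, and where a whole thing is asked for, a point or a joint stands for the part that bears it (a point fixed in the world has none). Each returns a list of dicts, best first, with "score" (0 to 1); they miss things now and then, are a little off and sometimes report something else, mostly with a low value. They report only what shows in the picture. A call takes as long as a camera call. They do not tell look-alikes from the thing itself.
- outline_of(label, camera): "pixels" (384x512 bool, what is visible of it) and "pixel" ([column, row] in pixels, amid what is visible of it).
The state is a dict: "clock": time; "qpos": joint angles; "qd": joint speeds; "joint_efforts": joint torques, N m; "position": TCP position; "tool_rot": TCP orientation; "force": force on the tool from outside, world axes, zero at the start; "moment": the same for the moment, N m; "grip_width": finger opening in m.
Only numpy, scipy, OpenCV 4.12 (cv2) and the standard library are available. Lean on these libraries where they do the work, as an engineer would, in place of code of your own. Each camera call takes 0.05 s, during which the arm holds its last target.

## Task

Clamp the leather sole in the bench press with one of the two hand screws: run it down clockwise until it is snug on the sole, not crushing it. One of the two is cross-threaded and nothing shows which, so start gently: if a screw binds within its first fraction of a turn, stop at once without forcing it and use the other. Leave the screw you do not use backed out anticlockwise to its stop, and do not disturb the sole or the things lying around.

Things in the scene. Friction and masses are not known exactly. Their poses are not given: they have to be found in the camera images.
- press: fixed bench press of grey iron: base plate 150 (x) x 370 (y) x 16 mm, steel posts at y = +-165 mm, and a bridge bar along its y axis, 56 mm wide, from 82 to 120 mm above the bench. Origin: centre of the underside, on the bench; z up. Vertical hand screws, identical to look at, stand at x = 0, y = +65 mm (left) and y = -65 mm (right)
- left_handle (a point): centre of the left screw's dark steel T-handle: a flat bar 80 mm long (its own x), 12 mm thick (its y), 30 mm high, on a 14 mm stem, 30 mm above the bridge. At the anticlockwise stop the centre is 165 mm above the bench; it sinks 2 mm per radian of clockwise turn. The point turns with the handle
- right_handle (a point): the same on the right screw
- left_screw (a joint): turn of the left screw in rad: 0 = anticlockwise stop, handle along the press's x axis; grows clockwise seen from above (handle yaw = press yaw minus this), at most 4.4. Starts between 0 and 0.3. A sound thread has a steady friction of about 0.08 N m (at rest it may act either way) and stays where it is left; its foot meets the sole somewhere from 1.3 to 2.7 rad
- right_screw (a joint): the same for the right screw. Of the two, exactly one is crossed, at random each time: it turns as freely as the sound one up to about 0.5 rad, then binds elastically, adding 1 N m per radian to the friction; 0.5 N m of binding damages it. A bound screw is freed by simply turning it back
- left_foot: round steel foot of the left screw, 32 mm across, 8 mm thick, that presses on the sole without turning; origin: centre of its underside. On the sole the torque rises by about 0.5 N m per radian (0.002 N m per newton of clamping): snug is 0.1 to 0.2 N m above the friction, and 0.3 N m above it crushes the sole
- right_foot: the same on the right screw
- sole: rigid sole of stacked brown leather, shoe-sole outline 250 mm long (along its y) and 88 mm wide at the ball, 18 mm thick; it lies flat and loose on the wooden packing of the press under both feet. Origin: on the underside, about the middle of the length
- hammer: bystander: hammer lying on the bench
- tin: bystander: closed steel tin, 72 mm across, 45 mm high; origin in the centre of its underside
- stone: bystander: sharpening stone on a wooden base, 55 x 170 x 30 mm; origin in the centre of its underside
- block: bystander: wooden block holding three awls, 50 x 160 mm, 125 mm high over all; origin in the centre of its underside
Not all that is in view belongs to the job. Of the things shaped like the sole, the brown one is meant.

How it is judged:
By the outcome, as a careful person would: the job done as asked, in the order asked, and still so for the second after the job is handed in, with the robot touching nothing.
It also fails if it takes over 72 s, if anything falls off the work surface, if the arm or the gripper's body presses on something with over 40 N, if the wrist force passes 120 N, or if a joint passes its speed limit or range.

## Working session

There is one attempt and no reset: what is moved stays moved. The work goes in short steps, Python scripts to look and compute and a tool call to move; the robot and the scene stay as the last step left them, time stands still between calls to the robot, and variables do not carry over. Pictures are saved under pics/ and viewed, and the job is handed in when it is done.

Besides the shell and the picture viewer there is one more tool, called after ">>>" as name(argument=value, ...), one argument or row to a line, values as JSON. move_arm: Moves the arm, as the interface text tells. Its arguments: {"type":"object","properties":{"motion":{"type":"array"},"jaw":{"type":"number"},"grip_force":{"type":"number"}},"required":["motion"]}

```bash
mkdir -p pics; ls; cat > h.py <<'E'
import numpy as np, cv2
from workcell import observe, grab_frame, job_done, outline_of, tips_ahead
def save(f,n): cv2.imwrite('pics/%s.png'%n, cv2.cvtColor(f,cv2.COLOR_RGB2BGR))
def ray(g,px):
    d=np.array([(px[0]-g['cx'])/g['fx'],(px[1]-g['cy'])/g['fy'],1.]); T=np.array(g['T'])
    return T[:3,3],T[:3,:3]@d
def atz(g,px,z):
    o,d=ray(g,px); return o+d*(z-o[2])/d[2]
def proj(g,P):
    T=np.array(g['T']); p=T[:3,:3].T@(np.array(P)-T[:3,3]); return np.array([g['fx']*p[0]/p[2]+g['cx'],g['fy']*p[1]/p[2]+g['cy']])
E
python3 - <<'E'
from h import *
print(observe()); print(tips_ahead)
for n in ['scene','top']:
    g=grab_frame(n); save(g['frame'],n+'0'); print(n,g['fx'],g['cx'],g['cy'],np.round(g['T'],3).tolist())
    for l in ['press','left_handle','right_handle','sole','left_foot','right_foot','hammer','tin','stone','block']:
        try:
            print(l,[(round(o['score'],2),np.round(o['pixel']).tolist(),int(o['pixels'].sum())) for o in outline_of(l,n)])
        except Exception as e: print(l,e)
print(observe()['clock'])
E
```

```text
pics
{'clock': 0.0, 'qpos': array([ 1.15082616,  0.52200755, -0.03630868,  1.59997888,  0.02120789,
        1.02108322, -0.11281175]), 'qd': array([-1.33205438e-03, -8.36450402e-04, -4.19613137e-04, -8.57187181e-04,
       -1.93750422e-05,  7.85731545e-04,  1.47810874e-03]), 'joint_efforts': array([-8.81928245e-04, -9.27120137e+01,  1.97953865e+00, -3.69940102e+01,
        1.77889882e-02,  8.12871032e-03,  4.17853741e-06]), 'position': array([ 0.21403317, -0.58689962,  0.25574038]), 'tool_rot': array([-3.14050474e+00,  9.27118799e-05,  3.49735860e-01]), 'force': array([0.46495522, 0.14317101, 0.51691595]), 'moment': array([ 0.00427644, -0.01500504, -0.00349183]), 'grip_width': 0.08470417107171392}
0.025
scene 370.54941519183586 259.27393428004365 194.69152304420388 [[0.684, 0.524, -0.507, 0.936], [0.729, -0.494, 0.474, -0.482], [-0.003, -0.694, -0.72, 0.829], [0.0, 0.0, 0.0, 1.0]]
press [(0.87, [287.0, 212.0], 4574), (0.67, [284.0, 191.0], 260)]
left_handle [(0.55, [317.0, 166.0], 282)]
right_handle [(0.65, [284.0, 189.0], 248)]
sole [(0.86, [169.0, 235.0], 1614), (0.83, [291.0, 222.
[... 242 characters left out ...]
 170.0], 725)]
block [(0.79, [340.0, 142.0], 866)]
top 401.27952656812107 261.84748280307775 189.40108287374144 [[-0.013, -0.994, 0.107, 0.303], [-1.0, 0.013, -0.003, -0.008], [0.001, -0.107, -0.994, 1.337], [0.0, 0.0, 0.0, 1.0]]
press [(0.89, [235.0, 172.0], 4034), (0.61, [130.0, 164.0], 827)]
left_handle [(0.41, [210.0, 171.0], 132)]
right_handle [(0.63, [253.0, 172.0], 95)]
sole [(0.91, [329.0, 234.0], 1472), (0.8, [243.0, 185.0], 193)]
left_foot [(0.52, [208.0, 169.0], 146)]
right_foot [(0.21, [254.0, 166.0], 119)]
hammer [(0.78, [386.0, 186.0], 749)]
tin [(0.94, [371.0, 142.0], 413)]
stone [(0.78, [131.0, 163.0], 860)]
block [(0.64, [370.0, 146.0], 436), (0.63, [132.0, 216.0], 821)]
1.1
```

```bash
python3 - <<'E'
import cv2
a=cv2.imread('pics/scene0.png');b=cv2.imread('pics/top0.png')
cv2.imwrite('pics/scene_c.png',cv2.resize(a[110:310,200:440],None,fx=3,fy=3,interpolation=2)[:600,:800])
cv2.imwrite('pics/top_c.png',cv2.resize(b[120:250,100:300],None,fx=4,fy=4,interpolation=2))
E
```

```text
(no output)
```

View pics/scene0.png

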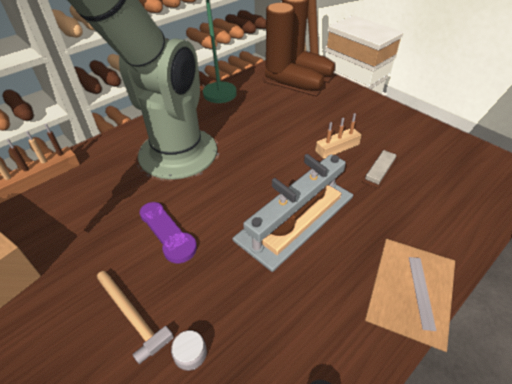

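View pics/top0.png

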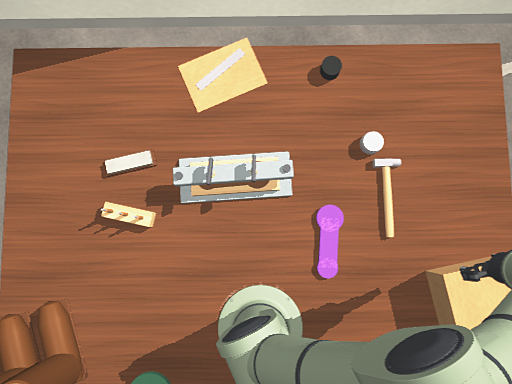

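View pics/scene_c.png

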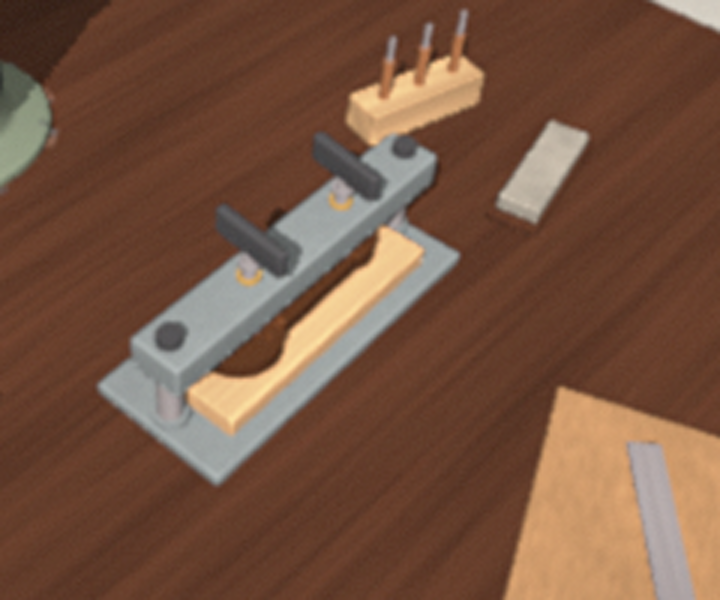

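View pics/top_c.png

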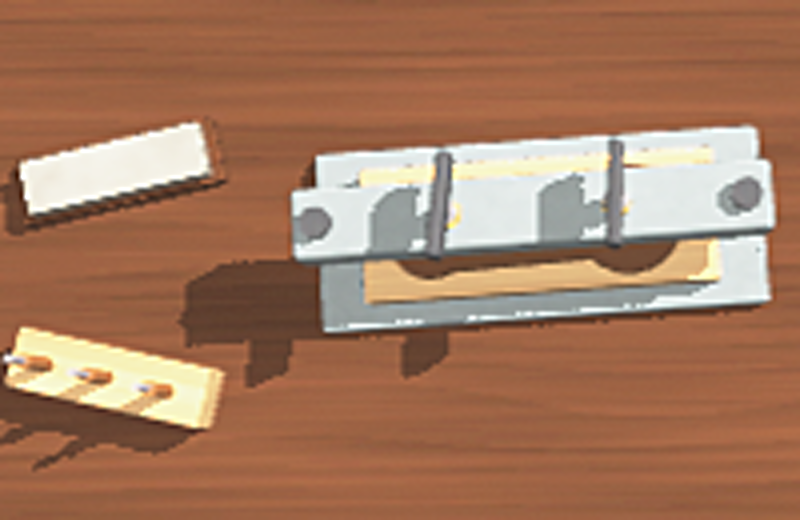

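The brown sole is under the bridge (scene pixel about 291,222). The purple look-alike lies free at top (329,234), so I'll ignore it. The handles sit at top (210,171) for the left and (254,168) for the right. Next I'll fit the press pose.

```bash
cat > fit.py <<'E'
from h import *
from scipy.optimize import least_squares
G={n:grab_frame(n) for n in ['top','scene']}
def w(p,a): 
    c,s=np.cos(p[2]),np.sin(p[2]); return np.array([p[0]+c*a[0]-s*a[1],p[1]+s*a[0]+c*a[1],a[2]])
t=lambda u,v:(100+u/4,120+v/4); s=lambda u,v:(200+u/3,110+v/3)
obs=[('top',(.075,.185,.016),t(316,155)),('top',(.075,-.185,.016),t(757,127)),('top',(-.075,-.185,.016),t(769,299)),('top',(-.075,.185,.016),t(323,328)),
('scene',(-.075,-.185,.016),s(98,386)),('scene',(.075,-.185,.016),s(217,476)),('scene',(.075,.185,.016),s(460,256)),
('top',(.028,.185,.12),t(293,191)),('top',(.028,-.185,.12),t(768,160)),
('scene',(-.028,-.185,.12),s(133,340)),('scene',(.028,-.185,.12),s(180,373)),('scene',(.028,.185,.12),s(437,155))]
hob=[(0,'top',1,t(444,152)),(0,'top',-1,t(432,256)),(1,'top',1,t(615,140)),(1,'top',-1,t(615,244)),
(0,'scene',-1,s(318,135)),(0,'scene',1,s(379,177)),(1,'scene',-1,s(221,208)),(1,'scene',1,s(292,248))]
def res(p,full=True):
    r=[]
    for n,a,o in obs: r+=list(proj(G[n],w(p,a))-o)
    for k,n,sg,o in hob:
        q=p[3+k]; a=(sg*.04*np.cos(-q), (.065 if k==0 else -.065)+sg*.04*np.sin(-q), .165-.002*q+.015)
        r+=list(proj(G[n],w(p,a))-o)
    return np.array(r)
f=least_squares(res,[.51,.05,.05,.1,.1],loss='soft_l1'); p=f.x
print(np.round(p,4)); print(np.round(res(p).reshape(-1,2),1).tolist())
for k in (0,1): print(np.round(w(p,(0,.065-.13*k,.165-.002*p[3+k])),4),'bar yaw',p[2]-p[3+k])
E
python3 fit.py
```

```text
[0.4922 0.0764 0.0639 0.173  0.0401]
[[-0.8, -1.1], [-0.6, -2.5], [0.2, -1.0], [-0.0, 0.3], [-1.0, -1.5], [0.1, 0.5], [-0.3, -2.1], [-1.1, -1.4], [0.3, -2.7], [-1.8, -1.5], [-1.1, -0.3], [0.1, -1.1], [-0.3, -2.1], [-0.3, -1.1], [-0.5, -2.5], [0.4, -1.4], [-0.8, -2.3], [-0.6, -0.6], [-1.6, -1.9], [-1.7, 0.8]]
[0.488  0.1413 0.1647] bar yaw -0.10912818281228631
[0.4963 0.0116 0.1649] bar yaw 0.0237457824141667
```

>>> move_arm(
  motion=[
    [[35,45,10],[0,0,-0.03]],
    [[70,95,20],[0,0,-0.06]],
    [[105,145,30],[0,0,-0.09]],
    [[140,195,40],[0,0,-0.12]],
    [[170,245,45],[0,0,-0.15]],
    [[200,295,45],[0,0,-0.18]],
    [[225,345,45],[0,0,-0.21]],
    [[245,395,45],[0,0,-0.24]],
    [[262,450,45],[0,0,-0.27]],
    [[275,505,45],[0,0,-0.3]],
    [[280,555,45],[0,0,-0.33]],
    [[280,600,45],[0,0,-0.33]],
  ],
)

```text
clock: 2.7
position: [0.4943, 0.0148, 0.3014]
tool_rot: [-3.141, -0.0, 0.02]
force: [1.0, -0.2, -0.4]
grip_width: 0.0852
```

```bash
python3 - <<'E'
from h import *
o=observe(); print({k:np.round(v,4).tolist() for k,v in o.items()})
g=grab_frame('wrist'); save(g['frame'],'w1'); print({k:(np.round(v,4).tolist()) for k,v in g.items() if k!='frame'})
for l in ['left_handle','right_handle']:
    print(l,[(round(q['score'],2),np.round(q['pixel']).tolist(),int(q['pixels'].sum())) for q in outline_of(l,'wrist')])
E
```

```text
{'clock': 2.7, 'qpos': [0.0629, 0.2713, -0.2608, 1.8706, 0.0817, 1.0095, -1.7831], 'qd': [-0.5616, 0.0005, -0.1893, 0.0094, 0.058, 0.0047, -0.7657], 'joint_efforts': [6.6859, -67.3078, -0.5748, -36.0987, -0.2643, 0.1027, 2.0016], 'position': [0.4943, 0.0148, 0.3014], 'tool_rot': [-3.1415, -0.0004, 0.02], 'force': [1.0383, -0.159, -0.3689], 'moment': [-0.0127, 0.0486, 0.0263], 'grip_width': 0.0852}
{'fx': 297.3186, 'fy': 297.3186, 'cx': 251.8963, 'cy': 197.36, 'mount': [[0.0008, -0.9458, -0.3247, 0.0841], [1.0, 0.0007, 0.0002, -0.0004], [0.0001, -0.3247, 0.9458, -0.1181], [0.0, 0.0, 0.0, 1.0]]}
left_handle [(0.8, [120.0, 197.0], 1641)]
right_handle [(0.93, [256.0, 194.0], 1311)]
```

View pics/w1.png

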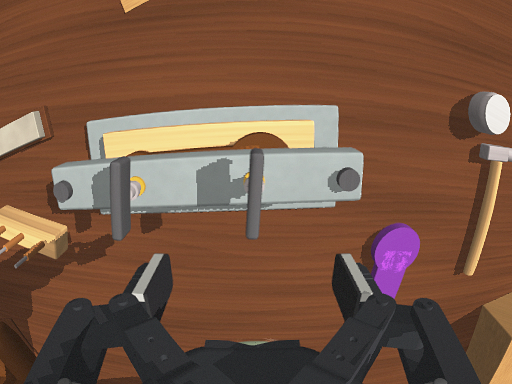

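The wrist view shows the right handle bar from (258,150) to (253,238) and the left one at (120,197). Joint 7 is at -1.78 and clockwise lowers it, so I'll take the half-turn equivalent first to leave room for the whole run.

>>> move_arm(
  motion=[
    [[0,0,0],[0,0,0.18]],
    [[0,0,0],[0,0,0.36]],
    [[0,0,0],[0,0,0.54]],
    [[0,0,0],[0,0,0.72]],
    [[0,0,0],[0,0,0.9]],
    [[0,0,0],[0,0,1.08]],
    [[0,0,0],[0,0,1.26]],
    [[0,0,0],[0,0,1.44]],
    [[0,0,0],[0,0,1.62]],
    [[0,0,0],[0,0,1.8]],
  ],
)

```text
clock: 4.1
position: [0.4942, 0.0115, 0.3013]
tool_rot: [-3.141, 0.0, 1.824]
force: [0.1, 0.1, 0.3]
grip_width: 0.0856
```

>>> move_arm(
  motion=[
    [[0,0,0],[0,0,0.18]],
    [[0,0,0],[0,0,0.36]],
    [[0,0,0],[0,0,0.54]],
    [[0,0,0],[0,0,0.72]],
    [[0,0,0],[0,0,0.9]],
    [[0,0,0],[0,0,1.08]],
    [[0,0,0],[0,0,1.26]],
    [[0,0,0],[0,0,1.34]],
    [[0,0,0],[0,0,1.34]],
    [[0,0,0],[0,0,1.34]],
  ],
)

```text
clock: 5.35
position: [0.4942, 0.0122, 0.3013]
tool_rot: [-3.141, -0.0, -3.126]
force: [-0.6, 0.4, -0.2]
grip_width: 0.0851
```

```bash
python3 - <<'E'
from h import *
o=observe(); print({k:np.round(v,4).tolist() for k,v in o.items()})
g=grab_frame('wrist'); save(g['frame'],'w2'); print({k:(np.round(v,4).tolist()) for k,v in g.items() if k!='frame'})
for l in ['left_handle','right_handle']:
    print(l,[(round(q['score'],2),np.round(q['pixel']).tolist(),int(q['pixels'].sum())) for q in outline_of(l,'wrist')])
E
```

```text
{'clock': 5.35, 'qpos': [0.5254, 0.3596, -0.8531, 1.8498, 0.3073, 1.07, 1.14], 'qd': [-0.0086, -0.0007, -0.0004, 0.0008, 0.0004, -0.0006, 0.0026], 'joint_efforts': [0.4354, -64.4598, -9.7987, -36.3109, 0.0399, 0.0103, 0.1012], 'position': [0.4942, 0.0122, 0.3013], 'tool_rot': [-3.1413, -0.0, -3.1263], 'force': [-0.6079, 0.4018, -0.229], 'moment': [-0.019, 0.0052, -0.023], 'grip_width': 0.0851}
{'fx': 297.3186, 'fy': 297.3186, 'cx': 251.8963, 'cy': 197.36, 'mount': [[0.0008, -0.9457, -0.325, 0.0835], [1.0, 0.0007, 0.0003, 0.0004], [-0.0001, -0.325, 0.9457, -0.1181], [0.0, 0.0, 0.0, 1.0]]}
left_handle [(0.97, [384.0, 185.0], 1997)]
right_handle [(0.94, [255.0, 194.0], 1337)]
```

View pics/w2.png

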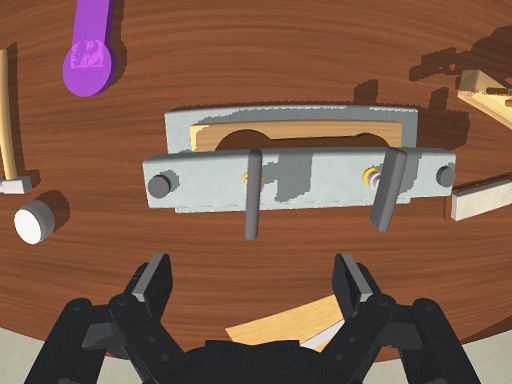

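```bash
python3 - <<'E'
import cv2
a=cv2.imread('pics/w2.png')
cv2.imwrite('pics/w2c.png',cv2.resize(a[140:250,230:430],None,fx=4,fy=4,interpolation=2))
a=cv2.imread('pics/w1.png')
cv2.imwrite('pics/w1c.png',cv2.resize(a[140:250,95:295],None,fx=4,fy=4,interpolation=2))
E
```

```text
(no output)
```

View pics/w2c.png

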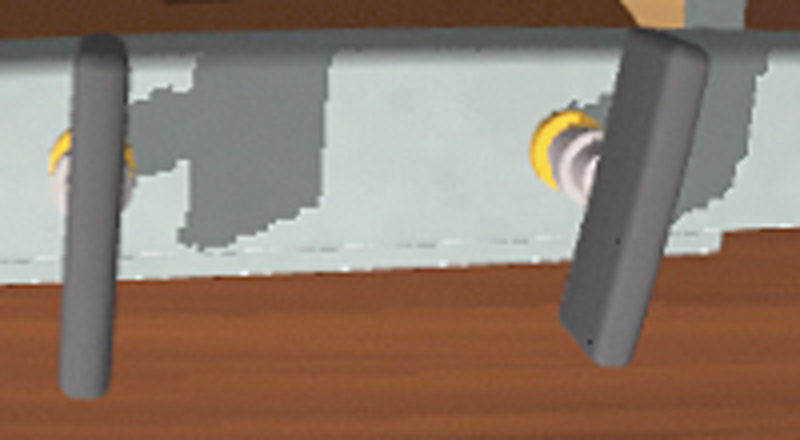

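View pics/w1c.png

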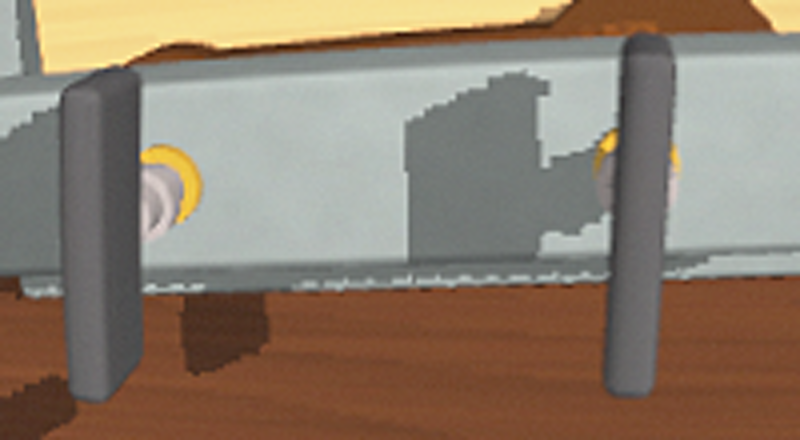

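```bash
cat > wr.py <<'E'
from h import *
from scipy.spatial.transform import Rotation as R
F=297.3186;C=(251.8963,197.36)
M2=np.array([[0.0008,-0.9457,-0.325,0.0835],[1,0.0007,0.0003,0.0004],[-0.0001,-0.325,0.9457,-0.1181],[0,0,0,1]])
M1=np.array([[0.0008,-0.9458,-0.3247,0.0841],[1,0.0007,0.0002,-0.0004],[0.0001,-0.3247,0.9458,-0.1181],[0,0,0,1]])
def wz(pos,rpy,M,px,z):
    u=np.array([px[0]-C[0],px[1]-C[1]]);r=np.hypot(*u);th=r/F
    d=np.r_[u/r*np.sin(th),np.cos(th)]
    Rt=R.from_euler('xyz',rpy).as_matrix(); o=Rt@M[:3,3]+pos; d=Rt@M[:3,:3]@d
    return o+d*(z-o[2])/d[2]
E
python3 - <<'E'
from wr import *
P2=([.4942,.0122,.3013],[-3.1413,0,-3.1263],M2,230); P1=([.4943,.0148,.3014],[-3.1415,-.0004,.02],M1,95)
for n,(p,r,M,x0),a,b in [('R2',P2,(101,45),(84,395)),('R1',P1,(648,48),(630,393)),('L2',P2,(680,45),(615,362)),('L1',P1,(85,88),(87,398))]:
    e=[wz(np.array(p),r,M,(x0+q[0]/4,140+q[1]/4),.18) for q in (a,b)]
    d=e[0]-e[1]; print(n,np.round((e[0]+e[1])/2,4),'len',np.hypot(*d[:2]).round(4),'yaw',np.arctan(d[1]/d[0]).round(3))
E
```

```text
R2 [0.4928 0.0136 0.18  ] len 0.0792 yaw -0.029
R1 [0.4964 0.0128 0.18  ] len 0.0781 yaw -0.026
L2 [0.486  0.1411 0.18  ] len 0.0769 yaw -0.052
L1 [0.4884 0.1407 0.18  ] len 0.0773 yaw -0.134
```

Averaging the two wrist views puts the right handle at about (0.495, 0.013) with bar yaw -0.03, and the left at (0.4875, 0.141). The spacing comes out at 128 mm against the nominal 130 mm, which is close enough. I'll start with the right screw.

>>> move_arm(
  motion=[
    [[1,0.5,-30],[0,0,-0.043]],
    [[1,0.5,-60],[0,0,-0.043]],
    [[1,0.5,-90],[0,0,-0.043]],
    [[1,0.5,-112],[0,0,-0.043]],
    [[1,0.5,-123],[0,0,-0.043]],
    [[1,0.5,-123],[0,0,-0.043]],
  ],
  jaw=50,
  grip_force=40,
)

```text
clock: 6.25
position: [0.4951, 0.0134, 0.1782]
tool_rot: [3.142, -0.001, 3.117]
force: [0.1, -0.1, 0.4]
grip_width: 0.0498
```

```bash
python3 - <<'E'
from h import *
o=observe(); print({k:np.round(v,4).tolist() for k,v in o.items()})
g=grab_frame('wrist'); save(g['frame'],'w3')
E
```

```text
{'clock': 6.25, 'qpos': [0.4191, 0.52, -0.7497, 1.9824, 0.4798, 0.8228, 0.9451], 'qd': [0.0086, -0.0205, -0.0132, -0.0132, -0.0093, 0.0116, 0.0093], 'joint_efforts': [-0.4503, -73.0182, -10.7661, -27.2272, 0.3605, -0.3951, -0.3213], 'position': [0.4951, 0.0134, 0.1782], 'tool_rot': [3.1416, -0.0006, 3.1167], 'force': [0.1404, -0.1351, 0.4402], 'moment': [0.0385, 0.0156, -0.0745], 'grip_width': 0.0498}
```

View pics/w3.png

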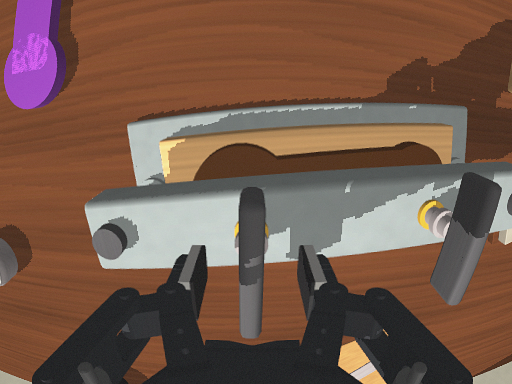

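The bar (column 252) sits centred between the fingers and is aligned with them. Closing.

>>> move_arm(
  motion=[
    [[0,0,0],[0,0,0]],
    [[0,0,0],[0,0,0]],
    [[0,0,0],[0,0,0]],
    [[0,0,0],[0,0,0]],
    [[0,0,0],[0,0,0]],
  ],
  jaw=0,
)

```text
clock: 6.92
position: [0.4955, 0.0132, 0.1789]
tool_rot: [-3.141, 0.001, 3.116]
force: [-1.2, -1.9, 8.0]
grip_width: 0.0115
```

```bash
cat > st.py <<'E'
from h import *
o=observe(); 
for k in ['clock','qpos','position','tool_rot','force','moment','grip_width']: print(k,np.round(o[k],4).tolist())
E
python3 st.py
```

```text
clock 6.925
qpos [0.4198, 0.5187, -0.75, 1.9819, 0.48, 0.823, 0.9451]
position [0.4955, 0.0132, 0.1789]
tool_rot [-3.1412, 0.001, 3.1163]
force [-1.1555, -1.9338, 8.042]
moment [-0.3205, 0.2337, -0.065]
grip_width 0.0115
```

>>> move_arm(
  motion=[
    [[0,0,-0.1],[0,0,-0.05]],
    [[0,0,-0.2],[0,0,-0.1]],
    [[0,0,-0.3],[0,0,-0.15]],
  ],
)

```text
clock: 7.3
position: [0.4955, 0.0131, 0.1786]
tool_rot: [-3.141, 0.001, 2.965]
force: [-0.8, -1.8, 8.1]
grip_width: 0.0113
```

```bash
python3 st.py
```

```text
clock 7.3
qpos [0.3931, 0.5089, -0.7121, 1.9834, 0.4557, 0.8114, 0.8161]
position [0.4955, 0.0131, 0.1786]
tool_rot [-3.1412, 0.0011, 2.9649]
force [-0.8482, -1.8361, 8.1225]
moment [-0.5571, 0.206, 0.0799]
grip_width 0.0113
```

>>> move_arm(
  motion=[
    [[0,0,-0.1],[0,0,-0.05]],
    [[0,0,-0.2],[0,0,-0.1]],
    [[0,0,-0.3],[0,0,-0.15]],
  ],
)

```text
clock: 7.68
position: [0.4955, 0.013, 0.1783]
tool_rot: [-3.141, 0.001, 2.815]
force: [-0.4, -2.6, 7.5]
grip_width: 0.0112
```

```bash
python3 st.py
```

```text
clock 7.675
qpos [0.3663, 0.5, -0.6744, 1.9849, 0.4316, 0.8006, 0.6884]
position [0.4955, 0.013, 0.1783]
tool_rot [-3.1412, 0.0012, 2.8148]
force [-0.4368, -2.6324, 7.4847]
moment [-0.7266, 0.2672, 0.0315]
grip_width 0.0112
```

>>> move_arm(
  motion=[
    [[0,0,-0.1],[0,0,-0.05]],
    [[0,0,-0.2],[0,0,-0.1]],
  ],
)

```text
clock: 7.92
position: [0.4955, 0.0129, 0.1781]
tool_rot: [-3.141, 0.001, 2.715]
force: [-0.4, -3.1, 8.2]
grip_width: 0.0112
```

```bash
python3 st.py|grep -E "rot|force|mom"
```

```text
tool_rot [-3.1412, 0.0012, 2.7147]
force [-0.379, -3.0832, 8.1867]
moment [-0.8435, 0.3058, 0.0222]
```

>>> move_arm(
  motion=[
    [[0,0,-0.1],[0,0,-0.05]],
    [[0,0,-0.2],[0,0,-0.1]],
  ],
)

```text
clock: 8.18
position: [0.4954, 0.0128, 0.1779]
tool_rot: [-3.141, 0.001, 2.615]
force: [-1.7, -3.3, 8.7]
grip_width: 0.0114
```

```bash
python3 st.py|grep -E "rot|force|mom"
```

```text
tool_rot [-3.1411, 0.0011, 2.6147]
force [-1.7321, -3.3012, 8.7405]
moment [-1.0029, 0.467, 0.1447]
```

>>> move_arm(
  motion=[
    [[0,0,-0.1],[0,0,-0.05]],
  ],
)

```text
clock: 8.3
position: [0.4954, 0.0128, 0.1778]
tool_rot: [-3.141, 0.001, 2.565]
force: [-0.9, -3.6, 8.8]
grip_width: 0.0112
```

```bash
python3 st.py|grep -E "rot|force|mom"
```

```text
tool_rot [-3.1411, 0.0011, 2.5648]
force [-0.9348, -3.5852, 8.7841]
moment [-0.9906, 0.4774, 0.1833]
```

>>> move_arm(
  motion=[
    [[0,0,0],[0,0,0]],
  ],
)

```text
clock: 8.43
position: [0.4953, 0.0128, 0.1778]
tool_rot: [-3.141, 0.001, 2.566]
force: [-2.8, -4.3, 8.0]
grip_width: 0.0114
```

```bash
python3 st.py|grep -E "rot|force|mom"
```

```text
tool_rot [-3.1409, 0.0011, 2.5656]
force [-2.8359, -4.3358, 7.9915]
moment [-1.0498, 0.4395, 0.0402]
```

>>> move_arm(
  motion=[
    [[0,0,-0.1],[0,0,-0.04]],
  ],
)

```text
clock: 8.55
position: [0.4953, 0.0127, 0.1777]
tool_rot: [-3.141, 0.001, 2.526]
force: [-2.6, -4.5, 10.7]
grip_width: 0.0113
```

```bash
python3 st.py|grep -E "rot|force|mom"
```

```text
tool_rot [-3.141, 0.0011, 2.5258]
force [-2.6167, -4.469, 10.6651]
moment [-1.0786, 0.6401, 0.1654]
```

>>> move_arm(
  motion=[
    [[0,0,-0.1],[0,0,-0.04]],
  ],
)

```text
clock: 8.68
position: [0.4952, 0.0127, 0.1776]
tool_rot: [-3.141, 0.001, 2.485]
force: [-4.4, -4.9, 10.3]
grip_width: 0.0112
```

```bash
python3 st.py|grep -E "rot|force|mom"
```

```text
tool_rot [-3.1409, 0.0011, 2.4852]
force [-4.3645, -4.9293, 10.323]
moment [-1.0633, 0.7144, 0.2122]
```

>>> move_arm(
  motion=[
    [[0,0,-0.1],[0,0,-0.04]],
  ],
)

```text
clock: 8.8
position: [0.4952, 0.0127, 0.1775]
tool_rot: [-3.141, 0.001, 2.445]
force: [-3.8, -5.0, 11.0]
grip_width: 0.0114
```

```bash
python3 st.py|grep -E "rot|force|mom"
```

```text
tool_rot [-3.1409, 0.0011, 2.4452]
force [-3.8086, -4.9814, 11.0042]
moment [-1.1152, 0.7872, 0.3153]
```

>>> move_arm(
  motion=[
    [[0,0,0],[0,0,0]],
  ],
)

```text
clock: 8.93
position: [0.4951, 0.0127, 0.1775]
tool_rot: [-3.141, 0.001, 2.446]
force: [-3.6, -4.5, 9.4]
grip_width: 0.0112
```

```bash
python3 st.py|grep -E "rot|force|mom"
```

```text
tool_rot [-3.1407, 0.0011, 2.4458]
force [-3.6313, -4.5151, 9.3704]
moment [-1.0986, 0.7596, 0.1717]
```

Torque rises steadily past 0.5 rad (0.02, 0.14, 0.21, then 0.32 N·m), while the free part read only 0.02 to 0.08. So the right screw binds. I'm stopping here and backing it out to its stop.

>>> move_arm(
  motion=[
    [[0,0,0.15],[0,0,0.08]],
    [[0,0,0.3],[0,0,0.16]],
    [[0,0,0.5],[0,0,0.24]],
    [[0,0,0.65],[0,0,0.32]],
    [[0,0,0.8],[0,0,0.4]],
    [[0,0,0.95],[0,0,0.48]],
    [[0,0,1.1],[0,0,0.56]],
    [[0,0,1.25],[0,0,0.63]],
    [[0,0,1.35],[0,0,0.68]],
  ],
)

```text
clock: 10.05
position: [0.4956, 0.0131, 0.1789]
tool_rot: [-3.141, 0.001, 3.128]
force: [-0.6, -1.5, 9.0]
grip_width: 0.0113
```

```bash
python3 st.py|grep -E "pos|rot|force|mom"
```

```text
qpos [0.4219, 0.5196, -0.753, 1.9818, 0.482, 0.8239, 0.9552]
position [0.4956, 0.0131, 0.1789]
tool_rot [-3.1412, 0.001, 3.1282]
force [-0.5764, -1.4865, 8.9973]
moment [-0.3405, 0.2909, -0.0945]
```

>>> move_arm(
  motion=[
    [[0,0,0.05],[0,0,0.03]],
  ],
)

```text
clock: 10.18
position: [0.4956, 0.0132, 0.179]
tool_rot: [-3.141, 0.001, -3.126]
force: [-1.9, -0.5, 8.6]
grip_width: 0.011
```

```bash
python3 st.py|grep -E "rot|force|mom"
```

```text
tool_rot [-3.1412, 0.0011, -3.1256]
force [-1.9468, -0.5099, 8.5662]
moment [-0.3162, 0.3006, -0.0945]
```

>>> move_arm(
  motion=[
    [[0,0,0.05],[0,0,0.025]],
  ],
)

```text
clock: 10.3
position: [0.4955, 0.0132, 0.179]
tool_rot: [-3.141, 0.001, -3.101]
force: [-1.3, -1.7, 8.9]
grip_width: 0.0112
```

```bash
python3 st.py|grep -E "rot|force|mom"
```

```text
tool_rot [-3.1412, 0.0011, -3.101]
force [-1.2746, -1.685, 8.8631]
moment [-0.2927, 0.3749, -0.1521]
```

>>> move_arm(
  motion=[
    [[0,0,0.05],[0,0,0.025]],
  ],
)

```text
clock: 10.42
position: [0.4956, 0.0132, 0.1791]
tool_rot: [-3.141, 0.001, -3.076]
force: [-1.0, -0.4, 8.1]
grip_width: 0.0111
```

```bash
python3 st.py|grep -E "rot|force|mom"
```

```text
tool_rot [-3.1412, 0.0011, -3.076]
force [-1.0308, -0.4407, 8.1011]
moment [-0.2903, 0.3266, -0.1821]
```

>>> move_arm(
  motion=[
    [[0,0,0],[0,0,0.025]],
  ],
)

```text
clock: 10.55
position: [0.4956, 0.0132, 0.1791]
tool_rot: [-3.141, 0.001, -3.052]
force: [-0.8, -0.9, 8.6]
grip_width: 0.0111
```

```bash
python3 st.py|grep -E "rot|force|mom"
```

```text
tool_rot [-3.1412, 0.0011, -3.0515]
force [-0.7805, -0.9287, 8.6075]
moment [-0.1618, 0.3503, -0.7199]
```

The torque jumped to -0.72 N·m, so the right screw is firmly on its stop at bar yaw of about 0.07. I'll release and move to the left handle.

>>> move_arm(
  motion=[
    [[0,0,0],[0,0,-0.015]],
    [[0,0,0],[0,0,-0.015]],
    [[0,0,0],[0,0,-0.015]],
    [[0,0,30],[0,0,-0.015]],
    [[0,0,60],[0,0,-0.015]],
    [[-3,40,70],[0,0,-0.06]],
    [[-6,85,70],[0,0,-0.13]],
    [[-9,129,70],[0,0,-0.19]],
    [[-9,129,70],[0,0,-0.19]],
    [[-9,129,70],[0,0,-0.19]],
  ],
  jaw=50,
)

```text
clock: 11.8
position: [0.4861, 0.1419, 0.2482]
tool_rot: [-3.141, -0.0, 3.042]
force: [0.8, -0.2, 0.2]
grip_width: 0.05
```

```bash
python3 st.py; python3 - <<'E'
from h import *
g=grab_frame('wrist'); f=g['frame']; save(f,'w4'); print(np.round(g['mount'],4).tolist())
cv2.imwrite('pics/w4c.png',cv2.resize(cv2.cvtColor(f,cv2.COLOR_RGB2BGR)[130:280,60:260+60],None,fx=3,fy=3,interpolation=2))
E
```

```text
clock 11.8
qpos [0.2156, 0.443, -0.8117, 1.8868, 0.3854, 0.9755, 0.7024]
position [0.4861, 0.1419, 0.2482]
tool_rot [-3.1411, -0.0002, 3.0424]
force [0.7829, -0.1971, 0.2244]
moment [0.0092, -0.0177, -0.0283]
grip_width 0.05
[[0.0008, -0.9457, -0.325, 0.0836], [1.0, 0.0007, 0.0003, 0.0004], [-0.0001, -0.325, 0.9457, -0.1181], [0.0, 0.0, 0.0, 1.0]]
```

View pics/w4.png

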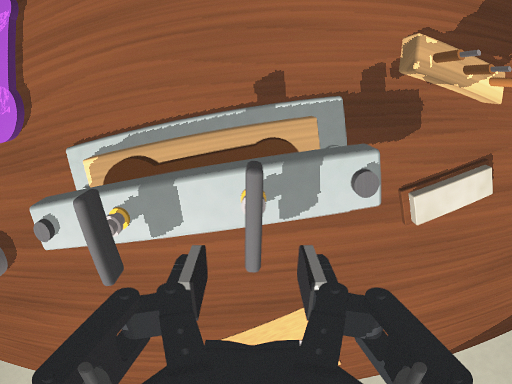

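View pics/w4c.png

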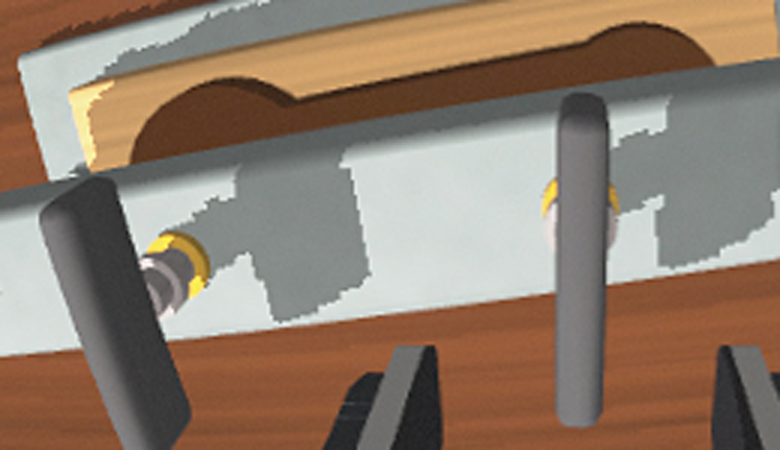

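```bash
python3 - <<'E'
from wr import *
p=np.array([.4861,.1419,.2482]);r=[-3.1411,-.0002,3.0424]
for a,b,x in [((582.5,106),(579,422),60)]:
    e=[wz(p,r,M2,(x+q[0]/3,130+q[1]/3),.18) for q in (a,b)]
    d=e[0]-e[1]; print(np.round((e[0]+e[1])/2,4),'len',np.hypot(*d[:2]).round(4),'yaw',np.arctan(d[1]/d[0]).round(3))
E
```

```text
[0.4846 0.1436 0.18  ] len 0.0791 yaw -0.107
```

>>> move_arm(
  motion=[
    [[0.3,0.8,-25],[0,0,-0.005]],
    [[0.3,0.8,-50],[0,0,-0.005]],
    [[0.3,0.8,-64],[0,0,-0.005]],
    [[0.3,0.8,-69],[0,0,-0.005]],
    [[0.3,0.8,-69],[0,0,-0.005]],
    [[0.3,0.8,-69],[0,0,-0.005]],
  ],
)

```text
clock: 12.6
position: [0.4868, 0.1432, 0.18]
tool_rot: [3.141, 0.001, 3.037]
force: [0.5, 1.1, 0.4]
grip_width: 0.0502
```

```bash
python3 st.py
```

```text
clock 12.6
qpos [0.1575, 0.5348, -0.7513, 1.9521, 0.4859, 0.8414, 0.6082]
position [0.4868, 0.1432, 0.18]
tool_rot [3.1413, 0.001, 3.0366]
force [0.5072, 1.0554, 0.4376]
moment [0.0059, -0.0664, -0.0199]
grip_width 0.0502
```

>>> move_arm(
  motion=[
    [[0,0,0],[0,0,0]],
    [[0,0,0],[0,0,0]],
    [[0,0,0],[0,0,0]],
    [[0,0,0],[0,0,0]],
    [[0,0,0],[0,0,0]],
  ],
  jaw=0,
)

```text
clock: 13.22
position: [0.4866, 0.1431, 0.1797]
tool_rot: [-3.141, 0.0, 3.037]
force: [-0.1, -1.1, 5.6]
grip_width: 0.0112
```

```bash
python3 st.py
```

```text
clock 13.225
qpos [0.1572, 0.5352, -0.751, 1.9524, 0.4863, 0.8414, 0.6078]
position [0.4866, 0.1431, 0.1797]
tool_rot [-3.1414, 0.0005, 3.0366]
force [-0.127, -1.1422, 5.6498]
moment [-0.3282, 0.1426, -0.0938]
grip_width 0.0112
```

>>> move_arm(
  motion=[
    [[0,0,-0.1],[0,0,-0.06]],
    [[0,0,-0.25],[0,0,-0.12]],
    [[0,0,-0.35],[0,0,-0.18]],
    [[0,0,-0.5],[0,0,-0.24]],
    [[0,0,-0.6],[0,0,-0.3]],
  ],
)

```text
clock: 13.85
position: [0.4866, 0.1431, 0.1791]
tool_rot: [3.142, 0.001, 2.735]
force: [-0.0, -1.8, 4.4]
grip_width: 0.0117
```

```bash
python3 st.py|grep -E "rot|force|mom"
```

```text
tool_rot [3.1415, 0.0006, 2.7348]
force [-0.0024, -1.8169, 4.4144]
moment [-0.2705, 0.0941, 0.1015]
```

>>> move_arm(
  motion=[
    [[0,0,-0.1],[0,0,-0.06]],
    [[0,0,-0.2],[0,0,-0.12]],
  ],
)

```text
clock: 14.1
position: [0.4866, 0.1431, 0.1789]
tool_rot: [3.141, 0.0, 2.615]
force: [-0.1, -1.2, 3.8]
grip_width: 0.0111
```

```bash
python3 st.py|grep -E "rot|force|mom"
```

```text
tool_rot [3.1414, 0.0005, 2.6148]
force [-0.0509, -1.178, 3.777]
moment [-0.3087, 0.0765, 0.0433]
```

>>> move_arm(
  motion=[
    [[0,0,-0.1],[0,0,-0.05]],
    [[0,0,-0.2],[0,0,-0.1]],
  ],
)

```text
clock: 14.35
position: [0.4867, 0.1431, 0.1787]
tool_rot: [3.141, 0.001, 2.515]
force: [0.1, -0.7, 3.3]
grip_width: 0.0113
```

```bash
python3 st.py|grep -E "rot|force|mom"
```

```text
tool_rot [3.1413, 0.0005, 2.5152]
force [0.1351, -0.7032, 3.2788]
moment [-0.2075, 0.0477, 0.1181]
```

>>> move_arm(
  motion=[
    [[0,0,-0.1],[0,0,-0.05]],
  ],
)

```text
clock: 14.48
position: [0.4867, 0.1432, 0.1786]
tool_rot: [3.141, 0.001, 2.465]
force: [0.6, -1.2, 3.8]
grip_width: 0.0111
```

```bash
python3 st.py|grep -E "rot|force|mom"
```

```text
tool_rot [3.1412, 0.0005, 2.4652]
force [0.6146, -1.1898, 3.8045]
moment [-0.2383, -0.0213, 0.0118]
```

The left screw is at about 0.75 rad with torque still at the friction level (0.01 to 0.12, noise about 0.05). It runs free, so it is the sound one. I'll run it down.

>>> move_arm(
  motion=[
    [[0,0,-0.15],[0,0,-0.08]],
    [[0,0,-0.3],[0,0,-0.16]],
    [[0,0,-0.45],[0,0,-0.23]],
  ],
)

```text
clock: 14.85
position: [0.4867, 0.1432, 0.1781]
tool_rot: [3.141, 0.0, 2.234]
force: [0.8, 0.0, 4.8]
grip_width: 0.0114
```

```bash
python3 st.py|grep -E "rot|force|mom"
```

```text
tool_rot [3.141, 0.0004, 2.2345]
force [0.8217, 0.0048, 4.8166]
moment [-0.12, -0.0904, 0.042]
```

>>> move_arm(
  motion=[
    [[0,0,-0.15],[0,0,-0.08]],
    [[0,0,-0.3],[0,0,-0.16]],
    [[0,0,-0.45],[0,0,-0.23]],
  ],
)

```text
clock: 15.22
position: [0.4868, 0.1432, 0.1777]
tool_rot: [3.141, 0.0, 2.004]
force: [-0.1, 0.6, 2.6]
grip_width: 0.0114
```

```bash
python3 st.py|grep -E "rot|force|mom"
```

```text
tool_rot [3.1408, 0.0002, 2.0044]
force [-0.0674, 0.5691, 2.6181]
moment [-0.1515, -0.2143, 0.0968]
```

>>> move_arm(
  motion=[
    [[0,0,-0.1],[0,0,-0.05]],
  ],
)

```text
clock: 15.35
position: [0.4867, 0.1432, 0.1776]
tool_rot: [3.141, 0.0, 1.955]
force: [0.8, -0.5, 2.1]
grip_width: 0.0111
```

```bash
python3 st.py|grep -E "rot|force|mom"
```

```text
tool_rot [3.1409, 0.0002, 1.9549]
force [0.8233, -0.5342, 2.1375]
moment [-0.1438, -0.2378, 0.056]
```

>>> move_arm(
  motion=[
    [[0,0,-0.1],[0,0,-0.05]],
  ],
)

```text
clock: 15.48
position: [0.4868, 0.1432, 0.1775]
tool_rot: [3.141, 0.0, 1.905]
force: [1.5, 0.3, 1.9]
grip_width: 0.0112
```

```bash
python3 st.py|grep -E "rot|force|mom"
```

```text
tool_rot [3.1408, 0.0001, 1.9052]
force [1.4507, 0.2617, 1.9339]
moment [-0.1581, -0.1646, 0.1265]
```

>>> move_arm(
  motion=[
    [[0,0,-0.1],[0,0,-0.05]],
  ],
)

```text
clock: 15.6
position: [0.4868, 0.1432, 0.1774]
tool_rot: [3.141, 0.0, 1.855]
force: [-0.7, -0.6, 3.0]
grip_width: 0.0114
```

```bash
python3 st.py|grep -E "rot|force|mom"
```

```text
tool_rot [3.1407, 0.0001, 1.8553]
force [-0.6503, -0.6045, 2.9882]
moment [-0.1634, -0.2578, 0.0558]
```

>>> move_arm(
  motion=[
    [[0,0,-0.1],[0,0,-0.05]],
  ],
)

```text
clock: 15.72
position: [0.4868, 0.1432, 0.1773]
tool_rot: [3.141, -0.0, 1.805]
force: [0.9, -1.1, 1.7]
grip_width: 0.0115
```

```bash
python3 st.py|grep -E "qpos|rot|force|mom"
```

```text
qpos [-0.0663, 0.4742, -0.4419, 1.965, 0.287, 0.7621, -0.4404]
tool_rot [3.1408, -0.0, 1.8052]
force [0.929, -1.0833, 1.6878]
moment [-0.1663, -0.2697, 0.0677]
```

>>> move_arm(
  motion=[
    [[0,0,-0.1],[0,0,-0.06]],
  ],
)

```text
clock: 15.85
position: [0.4868, 0.1432, 0.1772]
tool_rot: [3.141, -0.0, 1.745]
force: [0.1, -0.5, 2.3]
grip_width: 0.0113
```

```bash
python3 st.py|grep -E "rot|mom"
```

```text
tool_rot [3.1408, -0.0, 1.7451]
moment [-0.1087, -0.325, 0.0452]
```

>>> move_arm(
  motion=[
    [[0,0,-0.1],[0,0,-0.06]],
  ],
)

```text
clock: 15.98
position: [0.4868, 0.1432, 0.1771]
tool_rot: [3.141, -0.0, 1.685]
force: [1.9, -0.2, 3.4]
grip_width: 0.0112
```

```bash
python3 st.py|grep -E "rot|mom"
```

```text
tool_rot [3.1406, -0.0001, 1.6849]
moment [-0.1699, -0.25, 0.0418]
```

>>> move_arm(
  motion=[
    [[0,0,-0.1],[0,0,-0.06]],
  ],
)

```text
clock: 16.1
position: [0.4869, 0.1433, 0.1771]
tool_rot: [3.14, -0.0, 1.625]
force: [1.0, -0.9, 4.4]
grip_width: 0.0108
```

```bash
python3 st.py|grep -E "rot|mom"
```

```text
tool_rot [3.1405, -0.0002, 1.625]
moment [-0.2314, -0.2462, 0.1689]
```

>>> move_arm(
  motion=[
    [[0,0,-0.1],[0,0,-0.06]],
  ],
)

```text
clock: 16.23
position: [0.4869, 0.1433, 0.177]
tool_rot: [3.14, -0.0, 1.565]
force: [-0.3, -1.3, 5.3]
grip_width: 0.0111
```

```bash
python3 st.py|grep -E "rot|mom"
```

```text
tool_rot [3.1404, -0.0002, 1.565]
moment [-0.3181, -0.1573, 0.1898]
```

>>> move_arm(
  motion=[
    [[0,0,-0.1],[0,0,-0.06]],
  ],
)

```text
clock: 16.35
position: [0.487, 0.1433, 0.177]
tool_rot: [3.14, -0.0, 1.505]
force: [1.0, -0.7, 6.9]
grip_width: 0.0116
```

```bash
python3 st.py|grep -E "rot|mom|force"
```

```text
tool_rot [3.1403, -0.0003, 1.5051]
force [1.0042, -0.6528, 6.8747]
moment [-0.2905, -0.1029, 0.2521]
```

Torque started rising around 1.45 to 1.55 rad, so the foot has met the sole. From here I'll use very small steps with a reading after each.

>>> move_arm(
  motion=[
    [[0,0,0],[0,0,-0.01]],
  ],
)

```text
clock: 16.48
position: [0.4869, 0.1433, 0.177]
tool_rot: [3.14, -0.0, 1.496]
force: [0.6, -0.4, 5.6]
grip_width: 0.0112
```

```bash
python3 st.py|grep -E "rot|mom|force"
```

```text
tool_rot [3.1403, -0.0002, 1.496]
force [0.6454, -0.3502, 5.6029]
moment [-0.3238, -0.182, 0.2941]
```

>>> move_arm(
  motion=[
    [[0,0,0],[0,0,-0.01]],
  ],
)

```text
clock: 16.6
position: [0.487, 0.1433, 0.177]
tool_rot: [3.14, -0.0, 1.487]
force: [0.6, -0.9, 6.4]
grip_width: 0.0113
```

```bash
python3 st.py|grep -E "rot|mom|force"
```

```text
tool_rot [3.1403, -0.0003, 1.4868]
force [0.6497, -0.9035, 6.3826]
moment [-0.3071, -0.1666, 0.2917]
```

>>> move_arm(
  motion=[
    [[0,0,0],[0,0,-0.01]],
  ],
)

```text
clock: 16.73
position: [0.487, 0.1433, 0.177]
tool_rot: [3.14, -0.0, 1.477]
force: [1.2, -1.3, 5.4]
grip_width: 0.0112
```

```bash
python3 st.py|grep -E "rot|mom|force"
```

```text
tool_rot [3.1404, -0.0003, 1.4767]
force [1.1677, -1.2779, 5.3823]
moment [-0.3317, -0.2096, 0.2503]
```

>>> move_arm(
  motion=[
    [[0,0,0],[0,0,-0.01]],
  ],
)

```text
clock: 16.85
position: [0.487, 0.1433, 0.177]
tool_rot: [3.14, -0.0, 1.467]
force: [1.2, -1.0, 6.6]
grip_width: 0.011
```

```bash
python3 st.py|grep -E "rot|mom|force"
```

```text
tool_rot [3.1404, -0.0003, 1.4667]
force [1.2046, -1.0169, 6.6011]
moment [-0.2767, -0.211, 0.2758]
```

The mean torque is 0.278 against 0.07 free, so it is about 0.2 above friction. That is the upper edge of snug. I'll ease back about 0.07 rad to reach mid-band and use the reversal readings as an independent check.

>>> move_arm(
  motion=[
    [[0,0,0],[0,0,0.02]],
    [[0,0,0.1],[0,0,0.04]],
  ],
)

```text
clock: 17.1
position: [0.4869, 0.1433, 0.177]
tool_rot: [3.14, -0.0, 1.508]
force: [1.3, -0.8, 4.5]
grip_width: 0.0115
```

```bash
python3 st.py|grep -E "rot|mom|force"
```

```text
tool_rot [3.1404, -0.0003, 1.5076]
force [1.328, -0.8482, 4.5432]
moment [-0.188, -0.3532, 0.0932]
```

>>> move_arm(
  motion=[
    [[0,0,0],[0,0,0.01]],
  ],
)

```text
clock: 17.23
position: [0.4869, 0.1432, 0.177]
tool_rot: [3.141, -0.0, 1.517]
force: [1.0, -1.0, 7.2]
grip_width: 0.011
```

```bash
python3 st.py|grep -E "rot|mom|force"
```

```text
tool_rot [3.1405, -0.0003, 1.5173]
force [0.9742, -0.9999, 7.2015]
moment [-0.2052, -0.3044, 0.0637]
```

>>> move_arm(
  motion=[
    [[0,0,0],[0,0,0.01]],
  ],
)

```text
clock: 17.35
position: [0.4869, 0.1433, 0.177]
tool_rot: [3.141, -0.0, 1.527]
force: [1.5, -0.8, 6.7]
grip_width: 0.0111
```

```bash
python3 st.py|grep -E "rot|mom|force"
```

```text
tool_rot [3.1405, -0.0003, 1.5272]
force [1.4808, -0.7982, 6.7069]
moment [-0.2143, -0.3479, 0.075]
```

>>> move_arm(
  motion=[
    [[0,0,0],[0,0,0.01]],
  ],
)

```text
clock: 17.48
position: [0.4869, 0.1433, 0.177]
tool_rot: [3.141, -0.0, 1.537]
force: [0.8, -1.4, 6.9]
grip_width: 0.0113
```

```bash
python3 st.py|grep -E "rot|mom|force"
```

```text
tool_rot [3.1405, -0.0003, 1.5372]
force [0.7886, -1.4318, 6.9412]
moment [-0.2604, -0.2318, 0.0089]
```

Readings while backing off average 0.06. Adding friction gives about 0.14 to 0.15 above friction, which is mid-band and agrees with the forward estimate. I'll take a picture, release, and check whether the handle stays put.

```bash
python3 - <<'E'
from h import *
g=grab_frame('wrist'); save(g['frame'],'w5')
E
```

>>> move_arm(
  motion=[
    [[0,0,0],[0,0,0]],
    [[0,0,0],[0,0,0]],
    [[0,0,0],[0,0,0]],
    [[0,0,0],[0,0,0]],
  ],
  jaw=40,
)

```text
clock: 18.02
position: [0.4864, 0.1432, 0.1765]
tool_rot: [-3.141, 0.0, 1.537]
force: [-0.2, 0.7, 0.3]
grip_width: 0.0401
```

```bash
python3 st.py; python3 - <<'E'
from h import *
g=grab_frame('wrist'); save(g['frame'],'w6')
a=cv2.imread('pics/w5.png')[130:384,150:350];b=cv2.imread('pics/w6.png')[130:384,150:350]
cv2.imwrite('pics/w56.png',cv2.resize(np.hstack([a,b]),None,fx=2,fy=2,interpolation=2))
E
```

```text
clock 18.025
qpos [-0.1175, 0.4664, -0.3739, 1.9684, 0.2433, 0.75, -0.6682]
position [0.4864, 0.1432, 0.1765]
tool_rot [-3.1414, 0.0, 1.5368]
force [-0.2126, 0.6884, 0.3133]
moment [-0.019, -0.0274, 0.0258]
grip_width 0.0401
```

View pics/w56.png

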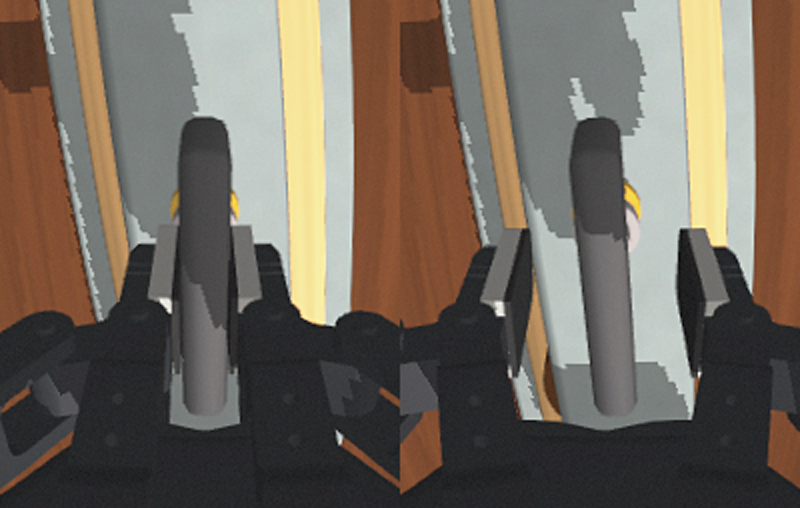

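The handle turned back anticlockwise a little on release: in the crop, its far end moved left about 9 px and its near end right about 9 px. I'll measure by how much.

```bash
python3 - <<'E'
from wr import *
def m(p,r,ab,z=.1775):
    e=[wz(np.array(p),r,M2,(150+q[0]/2,130+q[1]/2),z) for q in ab]
    d=e[0]-e[1]; print(np.round((e[0]+e[1])/2,4),'len',np.hypot(*d[:2]).round(4),'yaw',np.arctan2(d[1],d[0]).round(3))
m([.4869,.1433,.177],[3.1405,-.0003,1.5372],((205,120),(205,413)))
m([.4864,.1432,.1765],[-3.1414,0,1.5368],((197,120),(214,413)))
m([.4864,.1432,.1765],[-3.1414,0,1.5368],((197,150),(214,405)))
E
```

```text
[0.4878 0.1478 0.1775] len 0.0836 yaw 1.539
[0.4877 0.148  0.1775] len 0.0834 yaw 1.588
[0.4876 0.1463 0.1775] len 0.0736 yaw 1.594
```

>>> move_arm(
  motion=[
    [[0,0,0],[0,0,0]],
    [[0,0,0],[0,0,0]],
    [[0,0,0],[0,0,0]],
    [[0,0,0],[0,0,0]],
    [[0,0,0],[0,0,0]],
    [[0,0,0],[0,0,0]],
    [[0,0,0],[0,0,0]],
    [[0,0,0],[0,0,0]],
  ],
)

```text
clock: 19.08
position: [0.4865, 0.1431, 0.1766]
tool_rot: [-3.142, -0.0, 1.537]
force: [-0.2, 0.9, 0.0]
grip_width: 0.0398
```

```bash
python3 - <<'E'
from h import *
g=grab_frame('wrist'); save(g['frame'],'w7')
a=cv2.imread('pics/w6.png')[130:384,150:350];b=cv2.imread('pics/w7.png')[130:384,150:350]
print(np.abs(a.astype(int)-b).sum(2).max(), (np.abs(a.astype(int)-b).sum(2)>40).sum())
a=cv2.imread('pics/w6.png')[170:360,200:300];b=cv2.imread('pics/w7.png')[170:360,200:300]
cv2.imwrite('pics/w67.png',cv2.resize(np.hstack([a,b]),None,fx=3,fy=3,interpolation=2))
E
```

```text
247 393
```

View pics/w67.png

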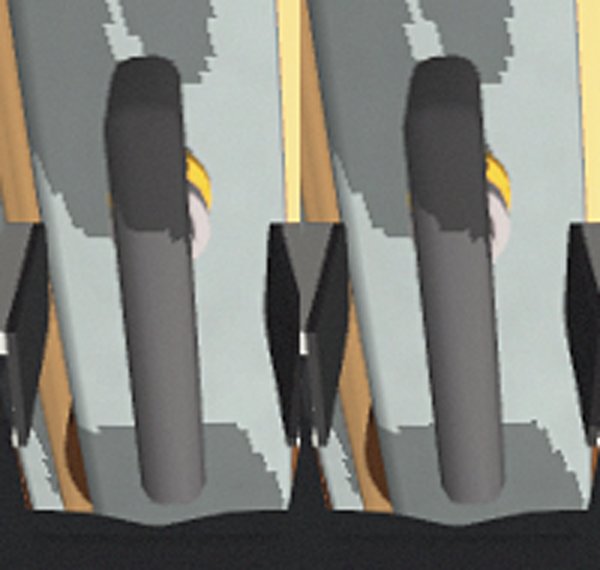

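It's static now, about 0.05 rad back from where I released it. I'll regrip and check how much clamping is left.

>>> move_arm(
  motion=[
    [[0,0,0.5],[0,0,0.055]],
    [[0,0,0.5],[0,0,0.055]],
    [[0,0,0.5],[0,0,0.055]],
  ],
)

```text
clock: 19.5
position: [0.4865, 0.1431, 0.1771]
tool_rot: [-3.142, -0.0, 1.59]
force: [-0.0, 0.5, -0.5]
grip_width: 0.0404
```

>>> move_arm(
  motion=[
    [[0,0,0],[0,0,0]],
    [[0,0,0],[0,0,0]],
    [[0,0,0],[0,0,0]],
    [[0,0,0],[0,0,0]],
    [[0,0,0],[0,0,0]],
  ],
  jaw=0,
)

```text
clock: 20.12
position: [0.4867, 0.1432, 0.1772]
tool_rot: [3.141, -0.0, 1.592]
force: [2.5, -0.3, 2.0]
grip_width: 0.011
```

```bash
python3 st.py|grep -E "rot|mom|force"
```

```text
tool_rot [3.1411, -0.0001, 1.5917]
force [2.5064, -0.3003, 1.9714]
moment [-0.1371, -0.762, 0.0893]
```

>>> move_arm(
  motion=[
    [[0,0,0],[0,0,-0.01]],
  ],
)

```text
clock: 20.25
position: [0.4867, 0.1432, 0.1772]
tool_rot: [3.141, -0.0, 1.581]
force: [3.2, 0.1, 2.1]
grip_width: 0.0112
```

```bash
python3 st.py|grep -E "rot|mom"
```

```text
tool_rot [3.1411, -0.0002, 1.5813]
moment [-0.0986, -0.8881, 0.1566]
```

>>> move_arm(
  motion=[
    [[0,0,0],[0,0,-0.01]],
  ],
)

```text
clock: 20.38
position: [0.4867, 0.1432, 0.1772]
tool_rot: [3.141, -0.0, 1.571]
force: [3.7, -0.2, 3.2]
grip_width: 0.0111
```

```bash
python3 st.py|grep -E "rot|mom"
```

```text
tool_rot [3.1412, -0.0001, 1.571]
moment [-0.0637, -0.8522, 0.1482]
```

>>> move_arm(
  motion=[
    [[0,0,0],[0,0,-0.01]],
  ],
)

```text
clock: 20.5
position: [0.4866, 0.1432, 0.1772]
tool_rot: [3.141, -0.0, 1.561]
force: [4.5, -0.8, 2.8]
grip_width: 0.0114
```

```bash
python3 st.py|grep -E "rot|mom"
```

```text
tool_rot [3.1412, -0.0001, 1.561]
moment [-0.147, -0.9373, 0.1753]
```

>>> move_arm(
  motion=[
    [[0,0,0],[0,0,-0.01]],
  ],
)

```text
clock: 20.62
position: [0.4866, 0.1432, 0.1772]
tool_rot: [3.141, -0.0, 1.551]
force: [4.5, 0.4, 4.0]
grip_width: 0.0108
```

```bash
python3 st.py|grep -E "rot|mom"
```

```text
tool_rot [3.1413, -0.0001, 1.5511]
moment [-0.0989, -1.0368, 0.1511]
```

Clamping torque at the rest position is about 0.07 to 0.08 above friction, a bit low. I'll take it further into the band and see where it rests after release.

>>> move_arm(
  motion=[
    [[0,0,0],[0,0,-0.015]],
    [[0,0,0],[0,0,-0.03]],
  ],
)

```text
clock: 20.88
position: [0.4866, 0.1432, 0.1772]
tool_rot: [3.141, -0.0, 1.521]
force: [4.3, 0.6, 4.6]
grip_width: 0.0109
```

```bash
python3 st.py|grep -E "rot|mom"
```

```text
tool_rot [3.1413, -0.0001, 1.5207]
moment [-0.1145, -1.1277, 0.1976]
```

>>> move_arm(
  motion=[
    [[0,0,0],[0,0,-0.01]],
  ],
)

```text
clock: 21.0
position: [0.4866, 0.1432, 0.1772]
tool_rot: [3.141, -0.0, 1.511]
force: [5.2, -0.6, 4.9]
grip_width: 0.0113
```

```bash
python3 st.py|grep -E "rot|mom"
```

```text
tool_rot [3.1413, -0.0001, 1.5109]
moment [-0.1461, -1.1656, 0.2653]
```

>>> move_arm(
  motion=[
    [[0,0,0],[0,0,-0.01]],
  ],
)

```text
clock: 21.12
position: [0.4866, 0.1432, 0.1772]
tool_rot: [3.141, -0.0, 1.501]
force: [5.2, -0.1, 3.9]
grip_width: 0.0111
```

```bash
python3 st.py|grep -E "rot|mom"
```

```text
tool_rot [3.1413, -0.0001, 1.5011]
moment [-0.1181, -1.2344, 0.2336]
```

>>> move_arm(
  motion=[
    [[0,0,0],[0,0,-0.01]],
  ],
)

```text
clock: 21.25
position: [0.4866, 0.1432, 0.1772]
tool_rot: [3.141, -0.0, 1.491]
force: [4.6, -0.5, 4.5]
grip_width: 0.0115
```

```bash
python3 st.py|grep -E "rot|mom"
```

```text
tool_rot [3.1413, -0.0001, 1.4911]
moment [-0.0769, -1.2475, 0.2949]
```

>>> move_arm(
  motion=[
    [[0,0,0],[0,0,0]],
  ],
)

```text
clock: 21.38
position: [0.4866, 0.1432, 0.1772]
tool_rot: [3.141, -0.0, 1.491]
force: [5.4, -0.7, 4.1]
grip_width: 0.0107
```

```bash
python3 st.py|grep -E "rot|mom"
```

```text
tool_rot [3.1413, -0.0001, 1.4913]
moment [-0.0613, -1.2352, 0.2193]
```

>>> move_arm(
  motion=[
    [[0,0,0],[0,0,0]],
  ],
)

```text
clock: 21.5
position: [0.4866, 0.1432, 0.1772]
tool_rot: [3.141, -0.0, 1.491]
force: [4.3, 0.2, 4.0]
grip_width: 0.0109
```

```bash
python3 st.py|grep -E "rot|mom"
```

```text
tool_rot [3.1414, -0.0001, 1.4914]
moment [-0.0882, -1.2716, 0.1952]
```

>>> move_arm(
  motion=[
    [[0,0,0],[0,0,0]],
    [[0,0,0],[0,0,0]],
    [[0,0,0],[0,0,0]],
    [[0,0,0],[0,0,0]],
    [[0,0,0],[0,0,0]],
  ],
  jaw=40,
)

```text
clock: 22.12
position: [0.4864, 0.1431, 0.177]
tool_rot: [-3.141, 0.0, 1.492]
force: [0.3, 0.1, -1.0]
grip_width: 0.0399
```

```bash
python3 st.py; python3 - <<'E'
from h import *
g=grab_frame('wrist'); save(g['frame'],'w8')
a=cv2.imread('pics/w7.png')[170:360,200:300];b=cv2.imread('pics/w8.png')[170:360,200:300]
cv2.imwrite('pics/w78.png',cv2.resize(np.hstack([a,b]),None,fx=3,fy=3,interpolation=2))
E
```

```text
clock 22.125
qpos [-0.1258, 0.4643, -0.3628, 1.9685, 0.2354, 0.7494, -0.706]
position [0.4864, 0.1431, 0.177]
tool_rot [-3.1413, 0.0001, 1.4917]
force [0.3268, 0.1175, -1.0088]
moment [-0.0939, -0.0476, 0.0056]
grip_width 0.0399
```

View pics/w78.png

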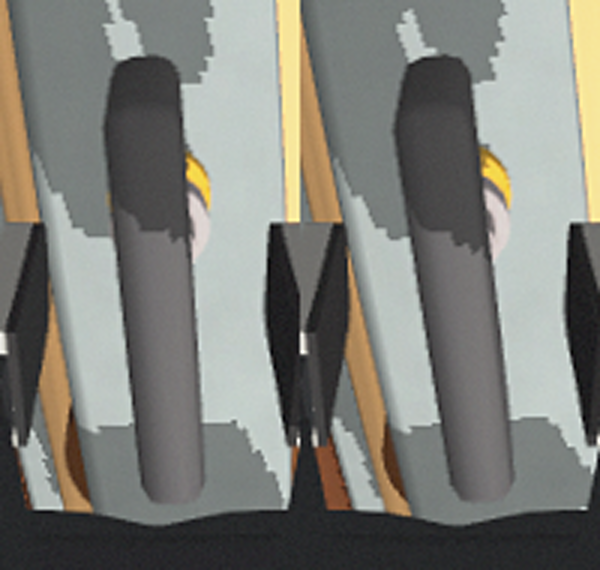

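The handle again came to rest at about the same angle (roughly 1.57 rad, against 1.59 before). So on release the screw relaxes until its static friction balances the clamp, and that is the most clamping it will hold untouched. The turn-down itself peaked around 0.2 N·m above friction, well short of crushing. Now I'll lift away and check everything.

>>> move_arm(
  motion=[
    [[0,0,15],[0,0,0]],
    [[0,0,40],[0,0,0]],
    [[0,0,70],[0,0,0]],
    [[-10,-10,110],[0,0,0]],
    [[-30,-50,140],[0,0,0]],
    [[-30,-100,150],[0,0,0]],
    [[-30,-150,150],[0,0,0]],
    [[-30,-200,150],[0,0,0]],
    [[-30,-250,150],[0,0,0]],
    [[-30,-290,150],[0,0,0]],
    [[-30,-290,150],[0,0,0]],
    [[-30,-290,150],[0,0,0]],
  ],
)

```text
clock: 23.68
position: [0.4565, -0.1461, 0.3277]
tool_rot: [3.141, -0.0, 1.492]
force: [1.0, 1.1, -0.4]
grip_width: 0.0401
```

```bash
python3 st.py; python3 - <<'E'
from h import *
for n in ['top','scene']:
    g=grab_frame(n); f=g['frame']; save(f,n+'1')
a=cv2.imread('pics/scene1.png');b=cv2.imread('pics/top1.png')
A=cv2.imread('pics/scene0.png');B=cv2.imread('pics/top0.png')
x=cv2.resize(np.hstack([A[150:280,225:360],a[150:280,225:360]]),None,fx=2.9,fy=2.9,interpolation=2)
y=cv2.resize(np.hstack([B[140:215,165:300],b[140:215,165:300]]),None,fx=2.9,fy=2.9,interpolation=2)
cv2.imwrite('pics/cmp.png',np.vstack([x,y]))
E
```

```text
clock 23.675
qpos [0.3798, 0.2167, -0.2297, 1.8698, 0.0556, 1.0607, 0.0496]
position [0.4565, -0.1461, 0.3277]
tool_rot [3.141, -0.0004, 1.4923]
force [0.9602, 1.0979, -0.3652]
moment [0.0106, -0.0121, 0.0506]
grip_width 0.0401
```

View pics/cmp.png

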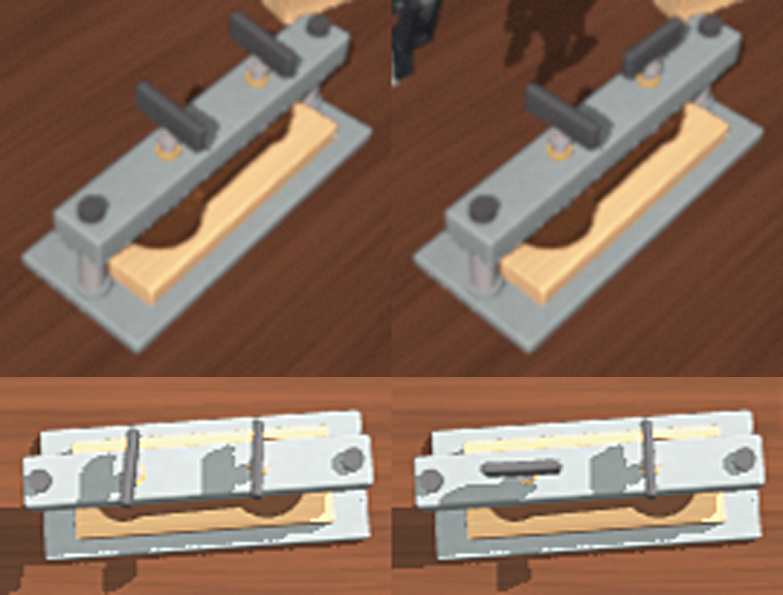

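View pics/top1.png

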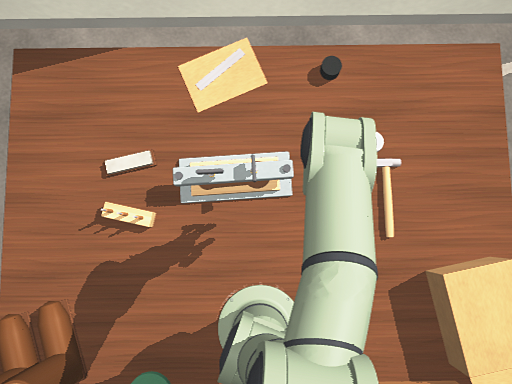

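The before/after crops show the sole, packing and press unmoved, and the right handle back along the press x axis at its stop. The left handle is turned about 94° clockwise. In the top view the stone, block and the part of the hammer in view are where they were; the arm hides the purple sole and most of the tin. The robot touches nothing, so I'm handing in.

```bash
python3 -c "
from h import *
print(job_done())"
```

```text
the job is handed in; nothing more can be done
None
```

I clamped the sole with the left screw and backed the right one out to its stop. At rest, the clamp probably holds slightly less than the 0.1–0.2 N·m snug band.

- **Right screw (crossed):** I tried it first. It bound past about 0.5 rad, with torque rising from about 0.05 to 0.32 N·m. I stopped there, at about 0.25 N·m of binding, and turned it back until it hit its stop firmly (-0.72 N·m).
- **Left screw (sound):** it ran free at about 0.07 N·m. The foot met the sole at about 1.4–1.55 rad, and I tightened to about 0.2 N·m above friction, the top of the band and short of the 0.3 that crushes.
- **What disagreed:** each time I let go, the handle sprang back about 0.05–0.08 rad and then held still, both times at nearly the same angle. After the first release I measured about 0.08 N·m above friction. I tightened it once more, to about 0.19, but did not re-measure after that release. The torque also rose faster than the 0.5 N·m per radian given, closer to 1 by my readings.
- **Last checks:** the before and after pictures show the sole and press unmoved, and the right handle at its stop. The stone, block and the visible part of the hammer had not moved; the arm hid most of the tin in the last top view. The gripper was clear of everything, and the clock stood at about 24 s.

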